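Unlock the wafer clamp and hold it open

TASK

Open the wafer clamp for a colleague: draw the red-knobbed locking pin up out of its bore, hang it by its flange, upright, in the notch of the yellow pin rest and let go of it. Then take the black handle and pull the sprung rod out until the whole blue band on it has just come out of the brass sleeve, and hold it there: finish while still holding the handle. Do not touch the wafer, and leave the other things on the bench where they are.

Things in the scene. Friction and masses are not known exactly. Their poses are not given: they have to be found in the camera images.
- clamp: Fixed wafer clamp; origin on the bench surface, z up, mm. Black base plate x -105 to +165, 120 wide, 10 thick; white housing 50x50, x -30 to +20, top at z=70; from its front a brass sleeve (22 dia, axis y=0, z=45) runs to x=-75. A sprung steel rod (14 dia) slides out of it towards own -x and ends in a black handle. Only the pin and the handle rise above z=70.
- wafer: Copper-coloured wafer, 100 dia, 2 thick, fixed on the clamp's chuck at clamp x=+90, its top 51 above the bench; origin under its centre. Not to be touched.
- sleeve_mouth (a point): Centre of the open front end of the brass sleeve, on the rod's axis, where the rod comes out (clamp x=-75, y=0, z=45). Axes as the clamp's.
- bore (a point): Centre of the mouth of the vertical bore (12.5 dia) for the lock pin, on the housing's top: clamp x=-5, y=0, z=70. Axes as the clamp's.
- rod (a joint): How far the rod is drawn out, m: 0 home, 0.085 stop; grows as it is pulled along the clamp's -x. Its spring pulls back with 4 N at 0, 10 N at 0.060. The length mark is a blue band 16 mm wide round the rod: it begins to come out of the brass sleeve at 0.044 and is just fully out at 0.060 to 0.065; then bare rod follows. With the pin in the bore the rod stops after about 3 mm.
- pull_handle (a point): Black upright plate on the rod's front end, 12 thick (own x), 50 wide (y), from 10 below to 55 above this point, which lies on the rod's axis at mid thickness, 45 above the bench (handle top at 100); axes as the clamp's. At home it is at clamp x=-130, 49 mm clear behind it to the sleeve. Take its upper 40 mm from above, one finger in front, one behind.
- lock_pin: Loose locking pin, about 70 g, upright. Origin: centre of its foot; z along the pin. Steel shank 10 dia from z=0 to 42, steel flange 30 dia from 42 to 47, round red knob 18 dia from 47 to 85 to grip. At the start it stands in the clamp's bore, flange on the housing's top (foot 28 above the bench), locking the rod.
- pin_rest: Fixed yellow pin rest on a dark foot 70x70x8, left or right of the clamp. Origin on the bench surface right below the parking point, z up. Yellow plate 10 thick, top at z=70, x -25 to +35, y -30 to +30; its side notch, 16 wide, runs from the open edge x=-25 to x=+8. A parked pin hangs by its flange, foot 28 above the bench; free below down to z=8, wall at x=+23.
- notch (a point): Parking point of the notch, on the plate's top level (70 above the bench); axes as the pin rest's (notch opens to -x, its end is 8 mm away at +x).
- lens_jar: Bystander, loose: small grey lens jar with black cap, 44 dia x 55 tall; origin under its centre.
- wafer_box: Bystander, loose: round white wafer carrier, 120 dia x 24 tall, lying flat; origin under its centre.
- wash_bottle: Bystander, loose: white wash bottle with red cap, 60 dia x 150 tall; origin under its centre.
- tweezers: Bystander, loose: steel tweezers lying along own x, 125 long x 20 wide x 10 high; origin under the middle.
- pen: Bystander, loose: black pen lying along own x on a fixed white notepad, 130 long x 9; origin under the middle.
- dish: Bystander, loose: flat glass dish, 90 dia x 16 tall; origin under its centre.
Not all that is in view belongs to the job. Of the things like the pin_rest, leave any that is pink; of the rest the larger one is meant.

How it is judged:
By the outcome, as a careful person would: the job done as asked, in the order asked, and still so for the second after the job is handed in, while the arm keeps its last pose, push and grip.
It also fails if it takes over 54 s, if anything falls off the work surface, if the arm or the gripper's body presses on something with over 40 N, if the wrist force passes 120 N, or if a joint passes its speed limit or range.

ROBOT

A 7-joint arm with a two-finger parallel gripper is mounted at the origin on the work surface. World frame = base frame: x ahead of the robot, y to its left, z up, the work surface at z = 0. Lengths are in m, angles in rad, forces in N, time in s.
With the tool pointing down it reaches from about 0.425 to 0.95 m from the base axis. Payload 4.7 kg.
Tool frame: the origin (TCP) lies on the centre line of the jaws, within the pads' length; the fingertips stand r.finger_overhang ahead of it and the grasp point (between the pads) lies 11 mm behind it (r.finger_overhang is the distance from the TCP to the fingertips, in m); z points along the fingers, y is the line along which they close (so a half turn about z gives the same grasp; the last joint's range is limited). The gripper opens to 87 mm and grips with 3 to 60 N. Pads are 19 mm wide; open, the fingers measure 117 mm over their backs; the gripper's body (75 mm by 190 mm) begins 51 mm behind the grasp point.
Start: joints at [-1.338, 0.469, -0.049, 1.532, 0.024, 1.141, -0.082], TCP at [0.175, 0.652, 0.231] pointing down, gripper open.
Joint ranges: [-2.59, 2.59], [-0.33, 1.99], [-1.39, 1.29], [0.1, 2.45], [-1.04, 4.18], [0.21, 1.99], [-2.66, 2.66]. Speed limits (rad/s): [2.57, 2.57, 3.14, 3.14, 3.14, 3.14, 3.14].

INTERFACE

Orientations are given as a rotation vector (axis times angle).
In Python, from station import r, get_image, close_job gives the robot as it stands. The module is installed in compiled form; this text tells all that it offers.
- The arm moves only by the tool step_arm, never from a script. Its argument "targets" is a list of rows, each an object with "offset": the shift along the tool's x, y, z in units of 30 mm (1.0 is 30 mm), a list of three; "yaw": the turn about the tool's z in units of 5 degrees (1.0 is 5 degrees). A call has 1 to 5 rows; each row is the pose to reach, as a shift and turn from the pose commanded when the call began, along the tool's axes at that moment; what a row does not reach only later rows make up. A row lasts 1/12 s, in which the tool goes at most 41.7 mm and 7.16 degrees, less where a joint would pass 70% of its speed; a pose out of reach is approached as far as the arm can. A call with a gripper value outside its range is refused whole. "jaw" is the finger opening in mm, from 0 to 87, set as the call begins (left out, the last holds). The fingers move at their own pace and stop on an object; the grip force is fixed at half the most. Time passes only in rows, so rows that repeat a pose let the fingers close. It gives the time, the measured TCP pose, the force, the opening and the grip force at its end, in the units of the state.
- r.observe(): the state, without advancing time (a new reading comes with each control period).
- get_image(name): name is "scene" or "top" or "wrist"; returns a dict with "frame" (480x640x3 uint8, red, green, blue), "z_map" (480x640 float32, m along the optical axis (not along the pixel's ray), 0 where there is no reading), "mtx" (3x3 intrinsics, pixels), "view" (4x4, takes a point from world to camera coordinates). Camera axes: x right, y up, looking along -z (the intrinsics and any distortion apply to the point x, -y, -z); pixel columns grow to the right and rows downward; lengths in m; the calibration is good to about 2 mm. The wrist camera is an equidistant fisheye: a pixel r from the principal point sees the ray r / f radians off the axis. A picture is of the moment at which its call begins.
- close_job(): hands the job in; it is judged then, once.
The state is a dict: "time": time; "q": joint angles; "joint_velocities": joint speeds; "joint_torque": joint torques, N m; "tcp_pos": TCP position; "eef_rot": TCP orientation; "force": force on the tool from outside, world axes, zero at the start; "wrist_torque": the same for the moment, N m; "gripper_width": opening from 0.0 (shut) to 1.0 (fully open); "gripper_force": force on a finger pad.
Only numpy, scipy, OpenCV 4.12 (cv2) and the standard library are available. Lean on these libraries where they do the work, as an engineer would, in place of code of your own. Each camera call takes 0.05 s, during which the arm holds its last target. There are 200 camera calls.

## Working session

There is one attempt and no reset: what is moved stays moved. The work goes in short steps, Python scripts to look and compute and a tool call to move; the robot and the scene stay as the last step left them, time stands still between calls to the robot, and variables do not carry over. Pictures are saved under pics/ and viewed, at most 13 in all, crops included, and the job is handed in when it is done.

Besides the shell and the picture viewer there is one more tool, called after "Emit:" as name(argument=value, ...), one argument or row to a line, values as JSON. step_arm: Moves the arm, as the interface text tells. Its arguments: {"type":"object","properties":{"targets":{"type":"array"},"jaw":{"type":"number"}},"required":["targets"]}

```bash
mkdir -p pics
cat > h.py <<'E'
import numpy as np, cv2
from scipy.spatial.transform import Rotation as R
from station import r, get_image
def world(im,px):
    "pixels (N,2) -> world points by depth (pinhole)"
    px=np.atleast_2d(np.asarray(px,float)); K=im["mtx"]
    d=im["z_map"][px[:,1].round().astype(int),px[:,0].round().astype(int)]
    return back(im,px,d)
def back(im,px,d):
    K=im["mtx"]; px=np.atleast_2d(px)
    x=(px[:,0]-K[0,2])/K[0,0]*d; y=(px[:,1]-K[1,2])/K[1,1]*d
    V=np.linalg.inv(im["view"]); P=np.c_[x,-y,-d,np.ones(len(px))]
    return (V@P.T).T[:,:3]
def plane(im,px,z):
    px=np.atleast_2d(np.asarray(px,float)); c=np.linalg.inv(im["view"])[:3,3]
    p=back(im,px,np.ones(len(px)))-c
    return c+p*((z-c[2])/p[:,2])[:,None]
def save(n,im): cv2.imwrite(f"pics/{n}.png",im["frame"][:,:,::-1])
E
python3 - <<'E'
from h import *
for n in("top","scene"):
    im=get_image(n); save(n,im); print(im["mtx"],np.linalg.inv(im["view"])[:3,3])
    np.savez(n,**im)
o=r.observe(); print(o, r.finger_overhang)
E
```

```text
[[598.72894449   0.         329.65386032]
 [  0.         598.72894449 247.51876712]
 [  0.           0.           1.        ]] [ 0.47190121 -0.0070421   1.39311122]
[[509.19931533   0.         318.63081181]
 [  0.         509.19931533 246.56224811]
 [  0.           0.           1.        ]] [ 1.13099661 -0.67379435  0.92782555]
{'time': 0.1, 'q': array([-1.33788465,  0.46938671, -0.04859768,  1.53356392,  0.02411025,
        1.14097865, -0.08229647]), 'joint_velocities': array([ 0.00055593, -0.00235445, -0.00111539, -0.00181423,  0.00016833,
        0.00181092,  0.00050896]), 'joint_torque': array([-1.51537398e-05, -5.09171569e+01, -8.14893376e-02, -2.36829221e+01,
       -6.15177420e-02,  3.45329486e-02,  7.47772583e-05]), 'tcp_pos': array([0.17456472, 0.65150403, 0.22959135]), 'eef_rot': array([-4.09997266e-01, -3.11456019e+00,  2.73810751e-03]), 'force': array([ 0.04101535,  0.37853294, -0.35118341]), 'wrist_torque': array([-0.0150632 , -0.01958378,  0.00640853]), 'gripper_force': 0.0, 'gripper_width': 1.0028817491613906} 0.008
```

View pics/top.png

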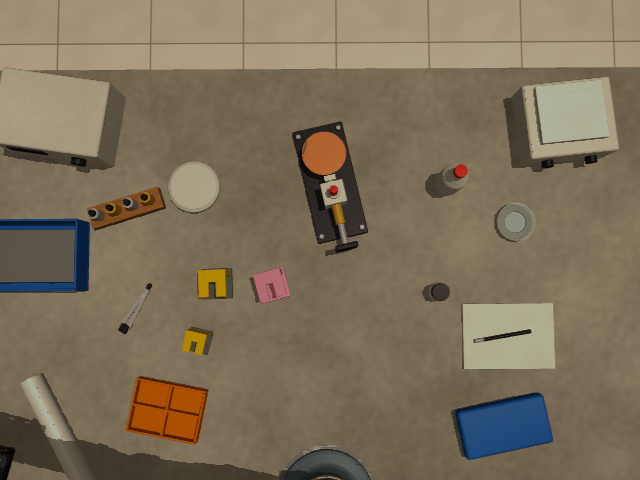

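View pics/scene.png

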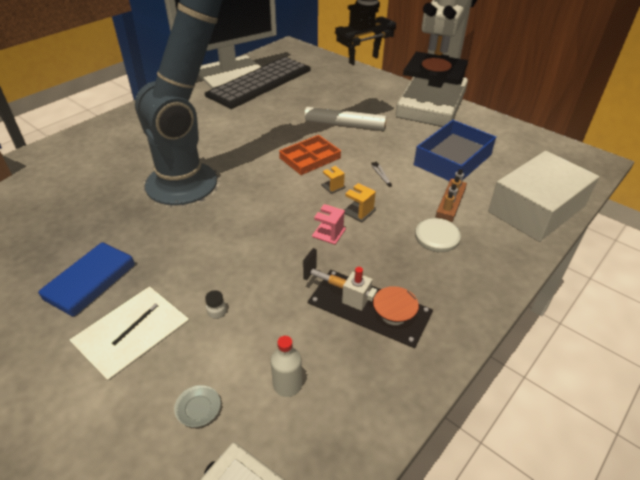

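Top view: the red pin knob is at (334,190); the wash-bottle cap (460,171) could be mistaken for it. The black handle is at (346,246). Rest candidates are the large yellow one (214,283), the small yellow one (197,341) and the pink one (270,285). I choose the large yellow one, whose notch opens towards image-down. The scene view agrees.

Run:
```python
from h import *
im=dict(np.load("top.npz")); f=im["frame"]; hsv=cv2.cvtColor(f,cv2.COLOR_RGB2HSV)
v,u=np.mgrid[0:480,0:640]; W=back(im,np.c_[u.ravel(),v.ravel()].astype(float),im["z_map"].ravel()).reshape(480,640,3)
def box(a,b,c,d): m=np.zeros((480,640),bool); m[b:d,a:c]=1; return m
def rep(n,m):
    p=W[m]; px=np.argwhere(m)[:,::-1]; print(n,m.sum(),"px",px.mean(0).round(1),"W",p.mean(0).round(4),"min",p.min(0).round(3),"max",p.max(0).round(3))
    return px.astype(np.float32)
H,S,V=hsv[...,0],hsv[...,1],hsv[...,2]
big=box(185,255,245,310)
y=rep("yellow",big&(H>18)&(H<35)&(S>150)&(abs(W[...,2]-.07)<.012))
rc=cv2.minAreaRect(plane(im,y,.07)[:,:2].astype(np.float32)*1000);print(rc)
waf=rep("wafer",box(295,120,355,180)&(S>130)&(abs(W[...,2]-.051)<.012)&(H<20))
c,rad=cv2.minEnclosingCircle(waf);print("wafer",plane(im,[c],.051),rad)
hd=rep("handle",box(320,225,370,260)&(W[...,2]>.085))
rc=cv2.minAreaRect(plane(im,hd,.1)[:,:2].astype(np.float32)*1000);print(rc)
ho=rep("house",box(310,165,355,215)&(S<60)&(V>120)&(abs(W[...,2]-.07)<.01))
kn=rep("knob",box(310,170,355,210)&(W[...,2]>.09)&((H<8)|(H>172))&(S>120))
hs=cv2.minAreaRect(plane(im,ho,.07)[:,:2].astype(np.float32)*1000);print(hs)
a=f[215:335,150:400];b=f[110:260,270:400]
cv2.imwrite("pics/c1.png",cv2.resize(np.hstack([cv2.copyMakeBorder(a,0,30,0,0,cv2.BORDER_CONSTANT),b])[:,:,::-1],None,fx=2.1,fy=2.1,interpolation=cv2.INTER_CUBIC))
```

```text
yellow 658 px [211.7 281.9] W [0.4866 0.2485 0.0698] min [0.453 0.218 0.059] max [0.515 0.28  0.078]
((484.2828369140625, 247.706787109375), (61.1075439453125, 61.743473052978516), 0.5067825317382812)
wafer 1474 px [323.6 153. ] W [7.776e-01 2.000e-04 5.110e-02] min [ 0.728 -0.048  0.04 ] max [0.827 0.05  0.06 ]
wafer [[0.7778033  0.00080853 0.051     ]] 21.849245071411133
handle 139 px [345.9 245.3] W [ 0.5598 -0.0463  0.1459] min [ 0.472 -0.072  0.085] max [ 0.573 -0.007  1.393]
((572.6071166992188, -34.684364318847656), (37.93718338012695, 85.25479125976562), 13.762300491333008)
house 340 px [334.  191.9] W [ 0.6851 -0.0225  0.0707] min [ 0.658 -0.049  0.06 ] max [0.721 0.006 0.08 ]
knob 64 px [333.4 189.5] W [ 0.6804 -0.0205  0.1309] min [ 0.472 -0.029  0.091] max [ 0.694 -0.007  1.393]
((690.1988525390625, -19.935693740844727), (58.62638854980469, 49.390010833740234), 11.075871467590332)
```

View pics/c1.png

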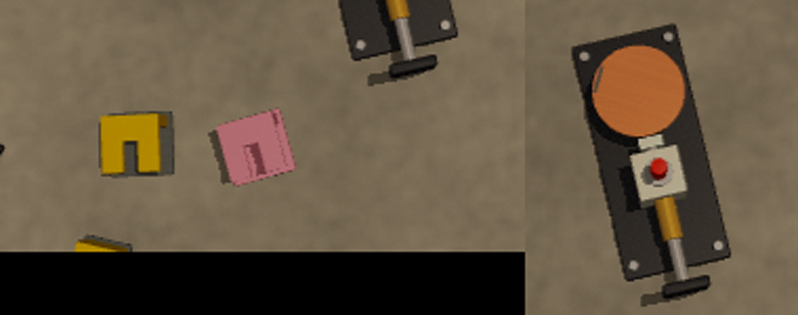

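The crop confirms the choice: the large yellow plate has its notch open towards world -x, and the pin stands in the clamp housing. Next I refine the handle and knob positions and work out the first move.

```bash
cat >> h.py <<'E'
def go(p,ydeg=None):
    "print offset (30 mm units, tool axes) and yaw (5 deg units) to bring TCP to p with tool y at world angle ydeg"
    o=r.observe(); M=R.from_rotvec(o["eef_rot"]).as_matrix()
    a=np.degrees(np.arctan2(M[1,1],M[0,1])); off=M.T@(np.array(p)-o["tcp_pos"])/.03
    print("off",off.round(2),"yaw",None if ydeg is None else round(((a-ydeg+90)%180-90)/5,2),"| tcp",o["tcp_pos"].round(4),"ang",a.round(1),"z",M[:,2].round(3),"F",o["force"].round(1),"t",round(o["time"],2),"w",round(o["gripper_width"]*87,1))
E
python3 - <<'E'
from h import *
im=dict(np.load("top.npz")); f=im["frame"]; hsv=cv2.cvtColor(f,cv2.COLOR_RGB2HSV)
v,u=np.mgrid[0:480,0:640]; W=back(im,np.c_[u.ravel(),v.ravel()].astype(float),im["z_map"].ravel()).reshape(480,640,3)
H,S,V=hsv[...,0].astype(int),hsv[...,1],hsv[...,2]
m=np.zeros((480,640),bool); m[230:260,325:370]=1
hd=m&(W[...,2]>.088)&(W[...,2]<.12)&(V<70)
p=plane(im,np.argwhere(hd)[:,::-1],.1)[:,:2]; rc=cv2.minAreaRect((p*1000).astype(np.float32)); print("handle",hd.sum(),p.mean(0),rc)
m[:]=0;m[170:210,310:355]=1
kn=m&(abs(W[...,2]-.11)<.01)&((H<8)|(H>172))&(S>120)
p=plane(im,np.argwhere(kn)[:,::-1],.111)[:,:2]; print("knob",kn.sum(),p.mean(0),p.min(0),p.max(0))
w=np.array([.7778,.0008])
for a in(11,12,13): print(a,[ (w+d*np.array([np.cos(np.radians(a)),np.sin(np.radians(a))])).round(4) for d in(-.095,-.22)])
go([.685,-.02,.2],12)
E
```

```text
handle 128 [ 0.56308834 -0.04795269] ((563.1179809570312, -47.99628448486328), (12.102839469909668, 48.88031005859375), 13.729639053344727)
knob 56 [ 0.6846835  -0.02073689] [ 0.67625961 -0.02858581] [ 0.69372107 -0.01342096]
11 [array([ 0.6845, -0.0173]), array([ 0.5618, -0.0412])]
12 [array([ 0.6849, -0.019 ]), array([ 0.5626, -0.0449])]
13 [array([ 0.6852, -0.0206]), array([ 0.5634, -0.0487])]
off [-22.23 -17.22   1.02] yaw 12.6 | tcp [0.1746 0.6515 0.2296] ang 75.0 z [-0.    -0.002 -1.   ] F [ 0.   0.4 -0.4] t 0.1 w 87.3
```

Emit:
step_arm(
  targets=[
    {"offset":[-1.4,0,0],"yaw":1.4},
    {"offset":[-2.5,-0.7,0],"yaw":2.8},
    {"offset":[-3.5,-1.8,0],"yaw":4.2},
    {"offset":[-4.4,-2.9,0],"yaw":5.6},
    {"offset":[-5.2,-4,0],"yaw":7},
  ],
  jaw=50,
)

```text
time: 0.52
tcp_pos: [0.2944, 0.4964, 0.2299]
eef_rot: [1.338, 2.842, -0.001]
force: [-0.0, 0.5, 0.9]
gripper_width: 0.707
gripper_force: 0.0
```

```bash
python3 -c "
from h import *
go([.685,-.02,.2],12)"
```

```text
off [-21.56  -0.94   1.01] yaw 5.52 | tcp [0.2944 0.4964 0.2299] ang 39.6 z [-0.    -0.001 -1.   ] F [-0.   0.5  0.9] t 0.52 w 61.5
```

Emit:
step_arm(
  targets=[
    {"offset":[-1.3,0,0],"yaw":1.3},
    {"offset":[-2.6,0,0],"yaw":2.7},
    {"offset":[-3.9,0,0],"yaw":4},
    {"offset":[-5.2,-0.1,0],"yaw":5.3},
    {"offset":[-6.5,-0.2,0],"yaw":5.3},
  ],
)

```text
time: 0.93
tcp_pos: [0.4146, 0.3435, 0.2303]
eef_rot: [-1.95, -2.464, 0.0]
force: [0.3, -0.2, 0.5]
gripper_width: 0.577
gripper_force: 0.0
```

```bash
python3 -c "
from h import *
go([.685,-.0205,.2],13)"
```

```text
off [-13.88   5.98   1.01] yaw 0.06 | tcp [0.4146 0.3435 0.2303] ang 13.3 z [-0. -0. -1.] F [ 0.3 -0.2  0.5] t 0.93 w 50.2
```

Emit:
step_arm(
  targets=[
    {"offset":[-1.2,0.5,0],"yaw":0},
    {"offset":[-2.4,1,0],"yaw":0},
    {"offset":[-3.6,1.5,0],"yaw":0},
    {"offset":[-4.8,2,0],"yaw":0},
    {"offset":[-6,2.5,0],"yaw":0},
  ],
)

```text
time: 1.35
tcp_pos: [0.5294, 0.1861, 0.2303]
eef_rot: [-1.944, -2.467, 0.0]
force: [0.9, 0.0, -0.1]
gripper_width: 0.574
gripper_force: 0.0
```

```bash
python3 -c "
from h import *
go([.685,-.0205,.2],13)"
```

```text
off [-7.91  3.43  1.01] yaw 0.1 | tcp [0.5294 0.1861 0.2303] ang 13.5 z [-0.  0. -1.] F [ 0.9  0.  -0.1] t 1.35 w 49.9
```

Emit:
step_arm(
  targets=[
    {"offset":[-1.3,0.5,0],"yaw":0},
    {"offset":[-2.5,1.1,0],"yaw":0},
    {"offset":[-3.7,1.6,0],"yaw":0},
    {"offset":[-4.9,2.1,0],"yaw":0.1},
    {"offset":[-6,2.6,0],"yaw":0.1},
  ],
)

```text
time: 1.77
tcp_pos: [0.6474, 0.0287, 0.2301]
eef_rot: [-1.957, -2.457, 0.001]
force: [0.6, 0.3, -0.1]
gripper_width: 0.576
gripper_force: 0.0
```

Emit:
step_arm(
  targets=[
    {"offset":[-1,0.4,0.5],"yaw":0},
    {"offset":[-1.7,0.7,1],"yaw":0},
    {"offset":[-1.9,0.8,1],"yaw":0},
    {"offset":[-1.9,0.8,1],"yaw":0},
  ],
)

```text
time: 2.1
tcp_pos: [0.6827, -0.0216, 0.1989]
eef_rot: [-1.959, -2.454, 0.004]
force: [-0.1, 0.5, 0.6]
gripper_width: 0.573
gripper_force: 0.0
```

Run:
```python
from h import *
go([.685,-.0205,.2],13)
im=get_image("wrist"); save("w1",im); print(im["mtx"],np.linalg.inv(im["view"])); np.savez("w1",**im)
```

```text
off [ 0.02  0.08 -0.04] yaw -0.04 | tcp [ 0.6827 -0.0216  0.1989] ang 12.8 z [-0.003 -0.001 -1.   ] F [-0.1  0.5  0.6] t 2.1 w 49.9
[[371.64829954   0.         313.38993857]
 [  0.         371.64829954 238.59639004]
 [  0.           0.           1.        ]] [[ 0.97528869 -0.21156865 -0.06364495  0.66377542]
 [ 0.22089031  0.92800939  0.30001007  0.06019332]
 [-0.00440961 -0.30665498  0.95181053  0.35338593]
 [ 0.          0.          0.          1.        ]]
```

View pics/w1.png

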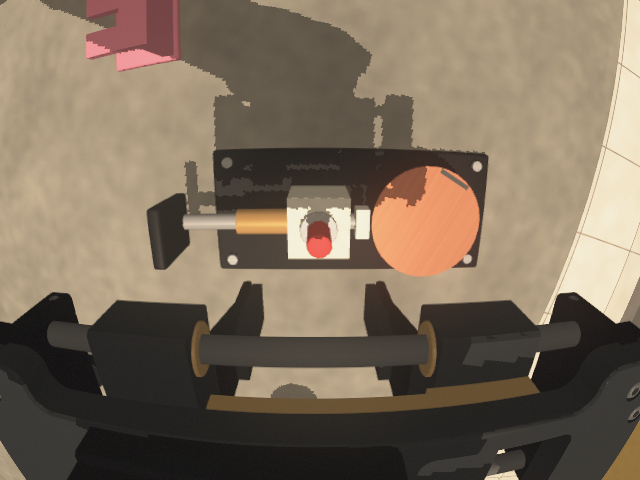

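The wrist view shows the red knob at (319,245), between the fingers (264–365). I check it by ray-cast, then descend.

```bash
cat >> h.py <<'E'
def wplane(im,px,z):
    px=np.atleast_2d(np.asarray(px,float)); K=im["mtx"]; d=(px-K[:2,2])/K[0,0]; th=np.linalg.norm(d,axis=1)
    s=np.sin(th)/np.maximum(th,1e-9); c=np.c_[d[:,0]*s,-d[:,1]*s,-np.cos(th)]
    V=np.linalg.inv(im["view"]); w=c@V[:3,:3].T; return V[:3,3]+w*((z-V[2,3])/w[:,2])[:,None]
E
python3 - <<'E'
from h import *
im=dict(np.load("w1.npz")); hsv=cv2.cvtColor(im["frame"],cv2.COLOR_RGB2HSV)
m=((hsv[...,0]<6)|(hsv[...,0]>174))&(hsv[...,1]>150); m[:,:295]=0;m[:,345:]=0;m[:215]=0;m[262:]=0
p=np.argwhere(m)[:,::-1]; print(len(p),p.min(0),p.max(0))
c,rd=cv2.minEnclosingCircle(p[p[:,1]>236].astype(np.float32)); print(c,rd)
print("knob top",wplane(im,[c],.106), "wafer",wplane(im,[[426,221]],.051))
E
```

```text
589 [307 222] [330 257]
(318.89569091796875, 245.01840209960938) 12.131994247436523
knob top [[ 0.68514123 -0.02155005  0.106     ]] wafer [[0.77572538 0.00224802 0.051     ]]
```

Emit:
step_arm(
  targets=[
    {"offset":[0,0,0.7],"yaw":0},
    {"offset":[0,0.1,1.4],"yaw":0},
    {"offset":[0,0.1,2],"yaw":0},
    {"offset":[0,0.1,2],"yaw":0},
  ],
)

```text
time: 2.48
tcp_pos: [0.6832, -0.015, 0.1375]
eef_rot: [-1.947, -2.457, 0.004]
force: [-1.1, 0.0, -0.2]
gripper_width: 0.575
gripper_force: 0.0
```

Run:
```python
from h import *
go([.685,-.0205,.088],13)
```

```text
off [-0.2   0.03  1.65] yaw 0.04 | tcp [ 0.6832 -0.015   0.1375] ang 13.2 z [-0.006  0.002 -1.   ] F [-1.1  0.  -0.2] t 2.48 w 50.0
```

Emit:
step_arm(
  targets=[
    {"offset":[0,0,0],"yaw":0},
    {"offset":[0,0,0],"yaw":0},
  ],
)

```text
time: 2.65
tcp_pos: [0.6865, -0.0171, 0.1424]
eef_rot: [1.953, 2.459, 0.003]
force: [-0.3, 0.2, -0.1]
gripper_width: 0.571
gripper_force: 0.0
```

Run:
```python
from h import *
go([.685,-.0205,.088],13)
```

```text
off [-0.1  -0.08  1.81] yaw 0.02 | tcp [ 0.6865 -0.0171  0.1424] ang 13.1 z [ 0.002  0.001 -1.   ] F [-0.3  0.2 -0.1] t 2.65 w 49.7
```

Emit:
step_arm(
  targets=[
    {"offset":[0.1,-0.1,0.3],"yaw":0},
    {"offset":[0.1,-0.1,0.6],"yaw":0},
    {"offset":[0.1,-0.1,0.8],"yaw":0},
    {"offset":[0.1,-0.1,0.9],"yaw":0},
    {"offset":[0.1,-0.1,0.9],"yaw":0},
  ],
)

```text
time: 3.07
tcp_pos: [0.6816, -0.0162, 0.1123]
eef_rot: [-1.955, -2.457, 0.002]
force: [0.2, -0.1, 0.6]
gripper_width: 0.574
gripper_force: 0.0
```

Emit:
step_arm(
  targets=[
    {"offset":[0,0,0],"yaw":0},
    {"offset":[0,0,0],"yaw":0},
    {"offset":[0,0,0],"yaw":0},
  ],
)

```text
time: 3.32
tcp_pos: [0.6826, -0.0164, 0.1139]
eef_rot: [1.956, 2.458, 0.001]
force: [-0.5, -0.4, -0.2]
gripper_width: 0.575
gripper_force: 0.0
```

Run:
```python
from h import *
go([.685,-.0205,.088],13)
```

```text
off [-0.15  0.05  0.86] yaw -0.0 | tcp [ 0.6826 -0.0164  0.1139] ang 13.0 z [ 0.001 -0.    -1.   ] F [-0.5 -0.4 -0.2] t 3.32 w 50.0
```

Emit:
step_arm(
  targets=[
    {"offset":[-0.15,0.05,0.2],"yaw":0},
    {"offset":[-0.15,0.05,0.5],"yaw":0},
    {"offset":[-0.15,0.05,0.75],"yaw":0},
    {"offset":[-0.15,0.05,0.85],"yaw":0},
    {"offset":[-0.15,0.05,0.85],"yaw":0},
  ],
)

```text
time: 3.73
tcp_pos: [0.6837, -0.0201, 0.0862]
eef_rot: [-1.954, -2.457, 0.003]
force: [-0.2, -0.3, -0.5]
gripper_width: 0.576
gripper_force: 0.0
```

Emit:
step_arm(
  targets=[
    {"offset":[0,0,0],"yaw":0},
    {"offset":[0,0,0],"yaw":0},
    {"offset":[0,0,0],"yaw":0},
  ],
)

```text
time: 3.98
tcp_pos: [0.685, -0.0202, 0.0884]
eef_rot: [1.955, 2.458, 0.001]
force: [-0.5, 0.1, 0.0]
gripper_width: 0.581
gripper_force: 0.0
```

Run:
```python
from h import *
go([.685,-.0205,.088],13)
```

```text
off [-0.01 -0.    0.01] yaw 0.0 | tcp [ 0.685  -0.0202  0.0884] ang 13.0 z [ 0.001  0.    -1.   ] F [-0.5  0.1  0. ] t 3.98 w 50.5
```

Close on the knob (18 mm).

Emit:
step_arm(
  targets=[
    {"offset":[0,0,0],"yaw":0},
    {"offset":[0,0,0],"yaw":0},
    {"offset":[0,0,0],"yaw":0},
    {"offset":[0,0,0],"yaw":0},
    {"offset":[0,0,0],"yaw":0},
  ],
  jaw=8,
)

```text
time: 4.4
tcp_pos: [0.6848, -0.0202, 0.0881]
eef_rot: [1.956, 2.459, 0.0]
force: [0.3, 0.3, -0.1]
gripper_width: 0.278
gripper_force: 0.0
```

Emit:
step_arm(
  targets=[
    {"offset":[0,0,0],"yaw":0},
    {"offset":[0,0,0],"yaw":0},
    {"offset":[0,0,0],"yaw":0},
  ],
)

```text
time: 4.65
tcp_pos: [0.6849, -0.0202, 0.0881]
eef_rot: [1.956, 2.459, 0.0]
force: [0.9, -0.6, 0.0]
gripper_width: 0.199
gripper_force: 30.0
```

Emit:
step_arm(
  targets=[
    {"offset":[0,0,-0.2],"yaw":0},
    {"offset":[0,0,-0.4],"yaw":0},
    {"offset":[0,0,-0.7],"yaw":0},
    {"offset":[0,0,-1],"yaw":0},
    {"offset":[0,0,-1.3],"yaw":0},
  ],
)

```text
time: 5.07
tcp_pos: [0.6847, -0.0204, 0.1284]
eef_rot: [1.956, 2.459, 0.0]
force: [1.1, 0.5, -1.7]
gripper_width: 0.197
gripper_force: 30.0
```

Emit:
step_arm(
  targets=[
    {"offset":[0,0,-0.4],"yaw":0},
    {"offset":[0,0,-0.8],"yaw":0},
    {"offset":[0,0,-1.2],"yaw":0},
    {"offset":[0,0,-1.3],"yaw":0},
    {"offset":[0,0,-1.3],"yaw":0},
  ],
)

```text
time: 5.48
tcp_pos: [0.6855, -0.0204, 0.1679]
eef_rot: [1.954, 2.457, 0.003]
force: [-0.7, -0.1, -0.9]
gripper_width: 0.198
gripper_force: 30.0
```

Run:
```python
from h import *
go([.480,.248,.165],13)
im=get_image("scene"); np.savez("s2",**im)
cv2.imwrite("pics/s2.png",cv2.resize(im["frame"][150:330,230:450,::-1],None,fx=3,fy=3))
```

```text
off [10.26 -4.66  0.08] yaw -0.0 | tcp [ 0.6855 -0.0204  0.1679] ang 13.0 z [ 0.003  0.    -1.   ] F [-0.7 -0.1 -0.9] t 5.48 w 17.2
```

View pics/s2.png

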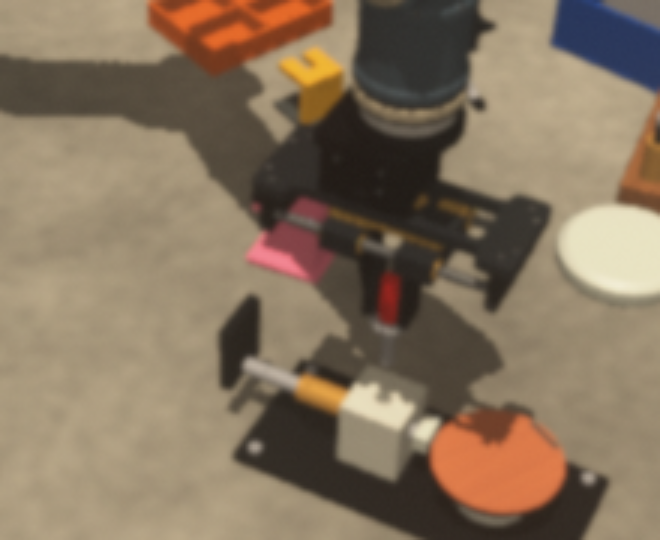

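The pin is held upright, clear of the bore (crop (388,330)). I move it over to the rest.

Emit:
step_arm(
  targets=[
    {"offset":[0.8,-0.4,0],"yaw":0},
    {"offset":[1.9,-0.9,0],"yaw":0},
    {"offset":[3,-1.4,0],"yaw":0},
    {"offset":[4.1,-1.9,0],"yaw":0},
    {"offset":[5.2,-2.4,0],"yaw":0},
  ],
)

```text
time: 5.95
tcp_pos: [0.5776, 0.1165, 0.1651]
eef_rot: [-1.955, -2.457, 0.002]
force: [0.6, 0.3, -0.9]
gripper_width: 0.193
gripper_force: 30.0
```

Emit:
step_arm(
  targets=[
    {"offset":[1.1,-0.5,0],"yaw":0},
    {"offset":[2.2,-1,0],"yaw":0},
    {"offset":[3.3,-1.5,0],"yaw":0},
    {"offset":[4.3,-1.9,0],"yaw":0},
    {"offset":[4.9,-2.2,0],"yaw":0},
  ],
)

```text
time: 6.37
tcp_pos: [0.479, 0.2474, 0.1652]
eef_rot: [-1.948, -2.461, 0.002]
force: [0.6, 0.5, -1.3]
gripper_width: 0.196
gripper_force: 30.0
```

Emit:
step_arm(
  targets=[
    {"offset":[0,0,0],"yaw":0},
    {"offset":[0,0,0],"yaw":0},
    {"offset":[0,0,0],"yaw":0},
    {"offset":[0,0,0],"yaw":0},
  ],
)

```text
time: 6.7
tcp_pos: [0.4829, 0.2423, 0.1658]
eef_rot: [1.959, 2.456, -0.001]
force: [0.9, 0.1, -0.7]
gripper_width: 0.202
gripper_force: 30.0
```

Run:
```python
from h import *
go([.479,.248,.165],13)
im=dict(np.load("top.npz")); hsv=cv2.cvtColor(im["frame"],cv2.COLOR_RGB2HSV)
for v in range(284,299,2):
    row=(hsv[v,190:240,0]>18)&(hsv[v,190:240,0]<35)&(hsv[v,190:240,1]>150)&(hsv[v,190:240,2]>120)
    print(v,''.join('#' if a else '.' for a in row), plane(im,[[214,v]],.07)[0,:2].round(4))
print(plane(im,[[190,290],[240,290]],.07))
w=get_image("wrist"); save("w2",w); np.savez("w2",**w)
```

```text
off [ 0.21 -0.09  0.03] yaw -0.03 | tcp [0.4829 0.2423 0.1658] ang 12.8 z [ 0.    -0.001 -1.   ] F [ 0.9  0.1 -0.7] t 6.7 w 17.6
284 ........###########.......##########.............. [0.4819 0.2433]
286 ........###########.......##########.............. [0.4775 0.2433]
288 ........###########.......##########.............. [0.4731 0.2433]
290 ........###########.......##########.............. [0.4687 0.2432]
292 .........##########.......##########.............. [0.4644 0.2432]
294 ........###########.......##########.............. [0.46   0.2432]
296 ........###########.......######...#.............. [0.4556 0.2431]
298 .................................................. [0.4512 0.2431]
[[0.46906182 0.29605146 0.07      ]
 [0.46840675 0.18597925 0.07      ]]
```

View pics/w2.png

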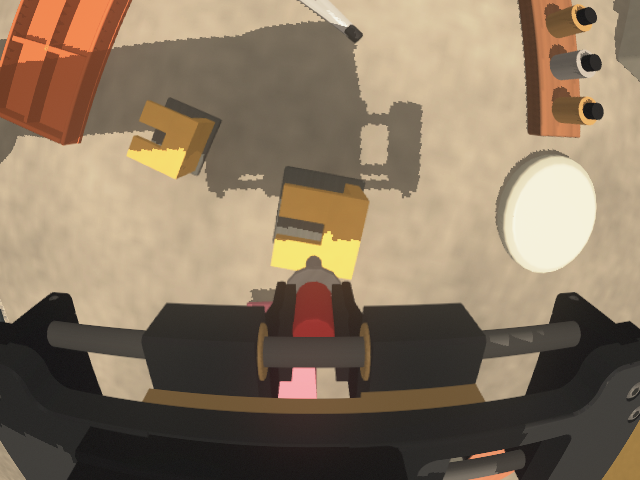

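Wrist view: the pin hangs straight between the fingers (foot near (314,262)). The notch is at (300,231) on the big yellow rest. Top image puts the notch centre line at y=0.2476.

Run:
```python
from h import *
w=dict(np.load("w2.npz")); print("foot",wplane(w,[[314,264]],.1055)[0].round(4))
print("notch line",wplane(w,[[277,227],[322,238]],.07).round(4))
```

```text
foot [0.4826 0.2403 0.1055]
notch line [[0.4542 0.2479 0.07  ]
 [0.4869 0.247  0.07  ]]
```

Emit:
step_arm(
  targets=[
    {"offset":[0.2,-0.1,0],"yaw":0},
    {"offset":[0.2,-0.1,0.3],"yaw":0},
    {"offset":[0.2,-0.1,0.6],"yaw":0},
    {"offset":[0.2,-0.1,0.6],"yaw":0},
    {"offset":[0.2,-0.1,0.6],"yaw":0},
  ],
)

```text
time: 7.17
tcp_pos: [0.4773, 0.2486, 0.1469]
eef_rot: [-1.956, -2.458, 0.004]
force: [0.5, -1.6, -1.1]
gripper_width: 0.194
gripper_force: 30.0
```

Emit:
step_arm(
  targets=[
    {"offset":[0,0,0],"yaw":0},
    {"offset":[0,0,0],"yaw":0},
    {"offset":[0,0,0],"yaw":0},
  ],
)

```text
time: 7.42
tcp_pos: [0.4781, 0.2491, 0.1483]
eef_rot: [1.956, 2.458, 0.001]
force: [0.1, -0.5, -0.7]
gripper_width: 0.199
gripper_force: 30.0
```

Run:
```python
from h import *
go([.4785,.2476,.09],13)
```

```text
off [-0.05  0.    1.94] yaw -0.0 | tcp [0.4781 0.2491 0.1483] ang 13.0 z [ 0.  0. -1.] F [ 0.1 -0.5 -0.7] t 7.42 w 17.3
```

Emit:
step_arm(
  targets=[
    {"offset":[0,0,0.3],"yaw":0},
    {"offset":[0,0,0.6],"yaw":0},
    {"offset":[0,0,0.9],"yaw":0},
    {"offset":[0,0,1.1],"yaw":0},
    {"offset":[0,0,1.1],"yaw":0},
  ],
)

```text
time: 7.83
tcp_pos: [0.4766, 0.2484, 0.113]
eef_rot: [-1.955, -2.458, 0.006]
force: [-0.6, 0.1, -0.6]
gripper_width: 0.195
gripper_force: 30.0
```

Emit:
step_arm(
  targets=[
    {"offset":[0,0,0.2],"yaw":0},
    {"offset":[0,0,0.4],"yaw":0},
    {"offset":[0,0,0.6],"yaw":0},
    {"offset":[0,0,0.7],"yaw":0},
    {"offset":[0,0,0.7],"yaw":0},
  ],
)

```text
time: 8.25
tcp_pos: [0.4774, 0.2488, 0.0932]
eef_rot: [-1.955, -2.458, 0.002]
force: [-1.2, 0.7, -0.9]
gripper_width: 0.197
gripper_force: 30.0
```

Run:
```python
from h import *
go([.4785,.2476,.0884],13)
im=get_image("scene")
a=im["frame"][160:240,300:410,::-1]
w=get_image("wrist")["frame"][180:330,220:420,::-1]
cv2.imwrite("pics/s3.png",np.hstack([cv2.resize(a,(400,300)),cv2.resize(w,(400,300))]))
```

```text
off [-0.05  0.03  0.16] yaw 0.0 | tcp [0.4774 0.2488 0.0932] ang 13.0 z [-0.001 -0.001 -1.   ] F [-1.2  0.7 -0.9] t 8.25 w 17.1
```

View pics/s3.png

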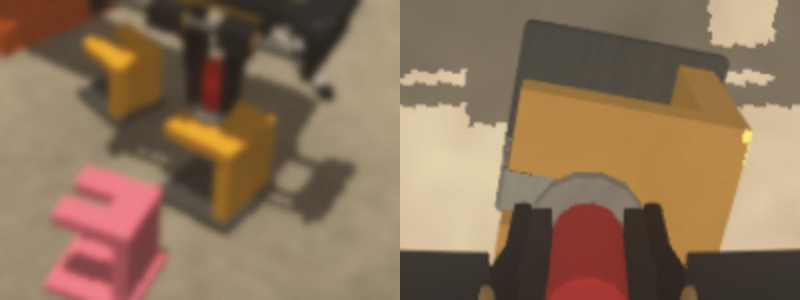

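The flange sits just above the yellow plate with the shank in the notch (right panel, flange (585,195)), and there is no contact force. I lower the last 5 mm.

Emit:
step_arm(
  targets=[
    {"offset":[0,0,0.07],"yaw":0},
    {"offset":[0,0,0.14],"yaw":0},
    {"offset":[0,0,0.17],"yaw":0},
    {"offset":[0,0,0.17],"yaw":0},
    {"offset":[0,0,0.17],"yaw":0},
  ],
)

```text
time: 8.77
tcp_pos: [0.4778, 0.2491, 0.0889]
eef_rot: [-1.956, -2.459, -0.0]
force: [-0.2, 0.3, -0.1]
gripper_width: 0.197
gripper_force: 30.0
```

Run:
```python
from h import *
go([.4785,.2476,.0884],13)
```

```text
off [-0.05  0.01  0.02] yaw 0.0 | tcp [0.4778 0.2491 0.0889] ang 13.0 z [-0.  0. -1.] F [-0.2  0.3 -0.1] t 8.77 w 17.1
```

Emit:
step_arm(
  targets=[
    {"offset":[0,0,0.04],"yaw":0},
    {"offset":[0,0,0.04],"yaw":0},
    {"offset":[0,0,0.04],"yaw":0},
  ],
)

```text
time: 9.02
tcp_pos: [0.4781, 0.2492, 0.088]
eef_rot: [1.956, 2.459, 0.001]
force: [0.4, -0.6, 1.0]
gripper_width: 0.2
gripper_force: 30.0
```

Emit:
step_arm(
  targets=[
    {"offset":[0,0,0],"yaw":0},
    {"offset":[0,0,0],"yaw":0},
    {"offset":[0,0,0],"yaw":0},
    {"offset":[0,0,0],"yaw":0},
    {"offset":[0,0,0],"yaw":0},
  ],
  jaw=45,
)

```text
time: 9.43
tcp_pos: [0.4778, 0.2491, 0.0876]
eef_rot: [-1.956, -2.459, 0.0]
force: [-0.5, 0.1, 0.5]
gripper_width: 0.472
gripper_force: 0.0
```

Emit:
step_arm(
  targets=[
    {"offset":[0,0,-0.3],"yaw":0},
    {"offset":[0,0,-0.8],"yaw":0},
    {"offset":[0,0,-1.4],"yaw":0},
    {"offset":[0,0,-2.2],"yaw":0},
    {"offset":[0,0,-2.7],"yaw":0},
  ],
)

```text
time: 9.85
tcp_pos: [0.4787, 0.2493, 0.1713]
eef_rot: [1.956, 2.458, 0.004]
force: [0.0, 0.5, -0.1]
gripper_width: 0.516
gripper_force: 0.0
```

Run:
```python
from h import *
go([.563,-.048,.165],13)
im=get_image("scene")
a=im["frame"][160:240,300:410,::-1]
w=get_image("wrist")["frame"][150:330,200:440,::-1]
cv2.imwrite("pics/s4.png",np.hstack([cv2.resize(a,(400,300)),cv2.resize(w,(400,300))]))
```

```text
off [-10.29   0.51   0.2 ] yaw -0.0 | tcp [0.4787 0.2493 0.1713] ang 13.0 z [ 0.002  0.002 -1.   ] F [ 0.   0.5 -0.1] t 9.85 w 44.9
```

View pics/s4.png

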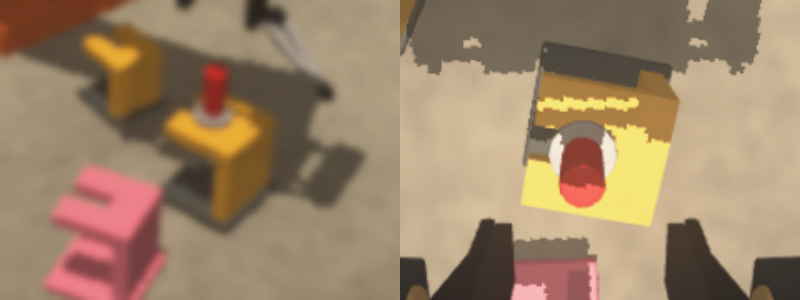

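The pin hangs upright in the notch, released (knob (213,88) left panel, (582,175) right). Next is the handle.

Emit:
step_arm(
  targets=[
    {"offset":[-0.8,0,0],"yaw":0},
    {"offset":[-1.9,0.1,0],"yaw":0},
    {"offset":[-3,0.2,0],"yaw":0},
    {"offset":[-4.1,0.3,0],"yaw":0},
    {"offset":[-5.2,0.3,0],"yaw":0},
  ],
)

```text
time: 10.37
tcp_pos: [0.5218, 0.0978, 0.1683]
eef_rot: [-1.955, -2.459, 0.001]
force: [-0.1, 0.0, -0.0]
gripper_width: 0.521
gripper_force: 0.0
```

Emit:
step_arm(
  targets=[
    {"offset":[-1.1,0,0],"yaw":0},
    {"offset":[-2.2,0.1,0],"yaw":0},
    {"offset":[-3.3,0.2,0],"yaw":0},
    {"offset":[-4.4,0.2,0],"yaw":0},
    {"offset":[-5.1,0.2,0],"yaw":0},
  ],
)

```text
time: 10.78
tcp_pos: [0.5619, -0.0526, 0.1683]
eef_rot: [1.96, 2.455, -0.003]
force: [0.7, -0.4, -0.1]
gripper_width: 0.523
gripper_force: 0.0
```

Emit:
step_arm(
  targets=[
    {"offset":[0,0,0],"yaw":0},
    {"offset":[0,0,0],"yaw":0},
    {"offset":[0,0,0],"yaw":0},
    {"offset":[0,0,0],"yaw":0},
  ],
)

```text
time: 11.12
tcp_pos: [0.5616, -0.0468, 0.1682]
eef_rot: [-1.952, -2.46, -0.0]
force: [-0.3, 0.2, 0.9]
gripper_width: 0.516
gripper_force: 0.0
```

Run:
```python
from h import *
go([.563,-.048,.074],13)
w=get_image("wrist"); save("w5",w); np.savez("w5",**w)
```

```text
off [-0.05  0.04  3.14] yaw 0.03 | tcp [ 0.5616 -0.0468  0.1682] ang 13.1 z [-0.001  0.001 -1.   ] F [-0.3  0.2  0.9] t 11.12 w 44.9
```

View pics/w5.png

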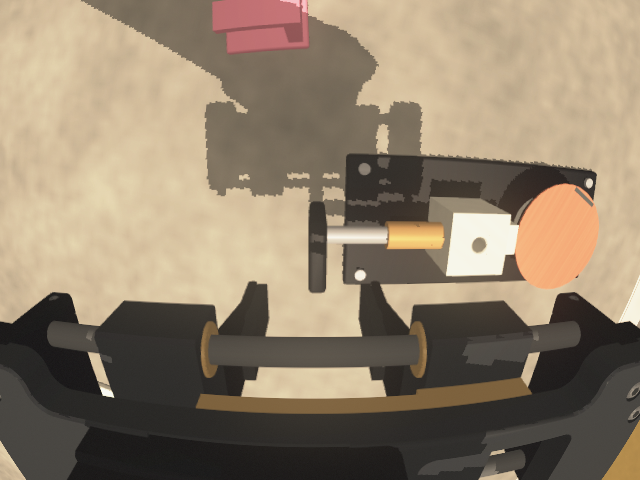

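The wrist view shows the handle at (317,248), centred between the fingers (268–360). The rod lies to the right and the bore is empty. I descend 94 mm.

Emit:
step_arm(
  targets=[
    {"offset":[0,0,0.4],"yaw":0},
    {"offset":[0,0,0.8],"yaw":0},
    {"offset":[0,0,1.2],"yaw":0},
    {"offset":[0,0,1.6],"yaw":0},
    {"offset":[0,0,1.6],"yaw":0},
  ],
)

```text
time: 11.58
tcp_pos: [0.5597, -0.0482, 0.1173]
eef_rot: [-1.952, -2.455, 0.006]
force: [0.2, -0.0, -0.2]
gripper_width: 0.517
gripper_force: 0.0
```

Emit:
step_arm(
  targets=[
    {"offset":[0,0,0.4],"yaw":0},
    {"offset":[0,0,0.8],"yaw":0},
    {"offset":[0,0,1.2],"yaw":0},
    {"offset":[0,0,1.5],"yaw":0},
    {"offset":[0,0,1.5],"yaw":0},
  ],
)

```text
time: 12.0
tcp_pos: [0.5604, -0.0484, 0.0733]
eef_rot: [-1.954, -2.456, 0.004]
force: [0.7, 1.0, -0.1]
gripper_width: 0.516
gripper_force: 0.0
```

Emit:
step_arm(
  targets=[
    {"offset":[0,0,0],"yaw":0},
    {"offset":[0,0,0],"yaw":0},
  ],
)

```text
time: 12.17
tcp_pos: [0.5624, -0.0488, 0.0759]
eef_rot: [1.956, 2.458, 0.001]
force: [-0.9, -0.4, -0.2]
gripper_width: 0.516
gripper_force: 0.0
```

Run:
```python
from h import *
go([.563,-.048,.074],13)
```

```text
off [0.02 0.03 0.06] yaw -0.0 | tcp [ 0.5624 -0.0488  0.0759] ang 13.0 z [ 0.001  0.    -1.   ] F [-0.9 -0.4 -0.2] t 12.17 w 44.9
```

Emit:
step_arm(
  targets=[
    {"offset":[0,0,0],"yaw":0},
    {"offset":[0,0,0],"yaw":0},
    {"offset":[0,0,0],"yaw":0},
    {"offset":[0,0,0],"yaw":0},
    {"offset":[0,0,0],"yaw":0},
  ],
  jaw=4,
)

```text
time: 12.58
tcp_pos: [0.5621, -0.0486, 0.076]
eef_rot: [1.955, 2.458, 0.001]
force: [-0.1, -0.8, -0.2]
gripper_width: 0.221
gripper_force: 0.0
```

Emit:
step_arm(
  targets=[
    {"offset":[0,0,0],"yaw":0},
    {"offset":[0,0,0],"yaw":0},
    {"offset":[0,0,0],"yaw":0},
    {"offset":[0,0,0],"yaw":0},
  ],
)

```text
time: 12.92
tcp_pos: [0.5632, -0.0483, 0.076]
eef_rot: [1.954, 2.457, 0.002]
force: [3.9, 1.5, -2.2]
gripper_width: 0.141
gripper_force: 30.0
```

Run:
```python
from h import *
c=np.array([np.cos(np.radians(13)),np.sin(np.radians(13)),0])
np.save("p0",r.observe()["tcp_pos"]); go(r.observe()["tcp_pos"]-c*.062,13)
```

```text
off [ 0.   -2.07 -0.  ] yaw 0.0 | tcp [ 0.5632 -0.0483  0.076 ] ang 13.0 z [ 0.002  0.    -1.   ] F [ 3.9  1.5 -2.2] t 12.92 w 12.3
```

Emit:
step_arm(
  targets=[
    {"offset":[0,-0.2,0],"yaw":0},
    {"offset":[0,-0.4,0],"yaw":0},
    {"offset":[0,-0.6,0],"yaw":0},
    {"offset":[0,-0.8,0],"yaw":0},
    {"offset":[0,-1,0],"yaw":0},
  ],
)

```text
time: 13.33
tcp_pos: [0.5345, -0.0549, 0.076]
eef_rot: [1.953, 2.457, 0.004]
force: [7.8, 1.3, -5.7]
gripper_width: 0.131
gripper_force: 30.0
```

Emit:
step_arm(
  targets=[
    {"offset":[0,-0.2,0],"yaw":0},
    {"offset":[0,-0.4,0],"yaw":0},
    {"offset":[0,-0.6,0],"yaw":0},
    {"offset":[0,-0.8,0],"yaw":0},
    {"offset":[0,-0.9,0],"yaw":0},
  ],
)

```text
time: 13.75
tcp_pos: [0.5087, -0.0607, 0.076]
eef_rot: [1.953, 2.456, 0.006]
force: [10.8, 3.3, -9.1]
gripper_width: 0.137
gripper_force: 30.0
```

Emit:
step_arm(
  targets=[
    {"offset":[0,0,0],"yaw":0},
    {"offset":[0,0,0],"yaw":0},
    {"offset":[0,0,0],"yaw":0},
    {"offset":[0,0,0],"yaw":0},
  ],
)

```text
time: 14.08
tcp_pos: [0.5091, -0.0606, 0.076]
eef_rot: [1.952, 2.456, 0.005]
force: [9.0, 1.8, -7.1]
gripper_width: 0.135
gripper_force: 30.0
```

Run:
```python
from h import *
c=np.array([np.cos(np.radians(13)),np.sin(np.radians(13)),0])
p0=np.load("p0.npy"); go(p0-c*.0625,13); print("drawn",(p0-r.observe()["tcp_pos"])@c)
w=get_image("wrist"); s=get_image("scene"); np.savez("w6",**w); np.savez("s6",**s)
cv2.imwrite("pics/s6.png",np.hstack([cv2.resize(s["frame"][230:305,290:390,::-1],(400,300)),cv2.resize(w["frame"][150:300,300:500,::-1],(400,300))]))
```

```text
off [-0.01 -0.23 -0.  ] yaw 0.01 | tcp [ 0.5091 -0.0606  0.076 ] ang 13.0 z [ 0.005  0.    -1.   ] F [ 9.   1.8 -7.1] t 14.08 w 11.8
drawn 0.05549578985700409
```

View pics/s6.png

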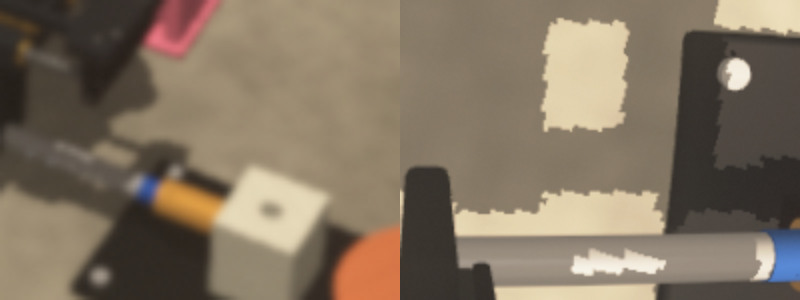

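The band is partly out (left (148,188), right (785,260)), with 55.5 mm drawn. I pull about 7 mm more.

Emit:
step_arm(
  targets=[
    {"offset":[0,-0.1,0],"yaw":0},
    {"offset":[0,-0.2,0],"yaw":0},
    {"offset":[0,-0.23,0],"yaw":0},
    {"offset":[0,-0.23,0],"yaw":0},
    {"offset":[0,-0.23,0],"yaw":0},
  ],
)

```text
time: 14.6
tcp_pos: [0.5026, -0.0621, 0.076]
eef_rot: [1.952, 2.456, 0.006]
force: [8.2, 2.7, -8.6]
gripper_width: 0.133
gripper_force: 30.0
```

Run:
```python
from h import *
c=np.array([np.cos(np.radians(13)),np.sin(np.radians(13)),0])
p0=np.load("p0.npy"); go(p0-c*.0625,13); print("drawn",(p0-r.observe()["tcp_pos"])@c)
w=get_image("wrist"); np.savez("w7",**w); h=cv2.cvtColor(w["frame"],cv2.COLOR_RGB2HSV)
b=(abs(h[...,0].astype(int)-108)<14)&(h[...,1]>120); b[:150]=0;b[320:]=0;b[:,:400]=0
p=np.argwhere(b)[:,::-1]; print(len(p),p.min(0),p.max(0))
mid=int(np.median(p[:,1]))
for v in(mid-8,mid-4,mid,mid+4,mid+8):
    u=p[p[:,1]==v][:,0]
    if len(u): q=wplane(w,[[u.min()-.5,v],[u.max()+.5,v]],.051); print(v,u.min(),u.max(),np.linalg.norm(q[1]-q[0]),h[v,u.max()-1:u.max()+12].tolist())
q=wplane(w,p,.0515); m=np.array([.7778,.0008]); print("clamp x of band",np.percentile((q[:,:2]-m)@c[:2]+.09,[1,99]))
cv2.imwrite("pics/s7.png",cv2.resize(w["frame"][p[:,1].min()-30:p[:,1].max()+30,p[:,0].min()-30:p[:,0].max()+50,::-1],None,fx=5,fy=5,interpolation=cv2.INTER_NEAREST))
```

```text
off [-0.01 -0.01  0.  ] yaw 0.01 | tcp [ 0.5026 -0.0621  0.076 ] ang 13.0 z [ 0.006 -0.    -1.   ] F [ 8.2  2.7 -8.6] t 14.6 w 11.6
drawn 0.06214998318375243
537 [483 266] [510 290]
270 487 509 0.015776783705162462 [[109, 138, 148], [109, 139, 147], [12, 16, 158], [16, 45, 182], [16, 46, 181], [15, 66, 167], [16, 120, 136], [15, 131, 132], [16, 133, 132], [15, 137, 164], [16, 141, 225], [17, 137, 233], [17, 137, 233]]
274 488 510 0.01591484126726705 [[109, 145, 179], [109, 123, 179], [130, 4, 184], [19, 40, 222], [19, 44, 222], [17, 51, 215], [16, 132, 129], [15, 131, 128], [15, 130, 129], [16, 140, 218], [19, 132, 241], [19, 132, 240], [19, 132, 241]]
278 488 510 0.01600754316270317 [[109, 147, 199], [109, 134, 196], [165, 10, 204], [18, 29, 237], [18, 29, 237], [15, 51, 151], [16, 115, 135], [16, 131, 130], [15, 132, 131], [16, 142, 209], [21, 128, 244], [21, 128, 244], [21, 128, 244]]
282 488 509 0.015378390733998888 [[108, 148, 210], [108, 147, 211], [112, 46, 215], [19, 20, 239], [19, 23, 243], [16, 47, 151], [15, 94, 138], [15, 131, 132], [16, 132, 133], [15, 134, 133], [20, 130, 243], [23, 118, 246], [23, 118, 246]]
286 487 508 0.015424657323711347 [[109, 149, 203], [109, 138, 194], [113, 34, 205], [18, 26, 232], [20, 39, 231], [15, 73, 189], [15, 130, 131], [16, 131, 130], [15, 133, 130], [15, 132, 129], [18, 136, 235], [22, 120, 246], [23, 121, 246]]
clamp x of band [-0.09534345 -0.07858911]
```

View pics/s7.png

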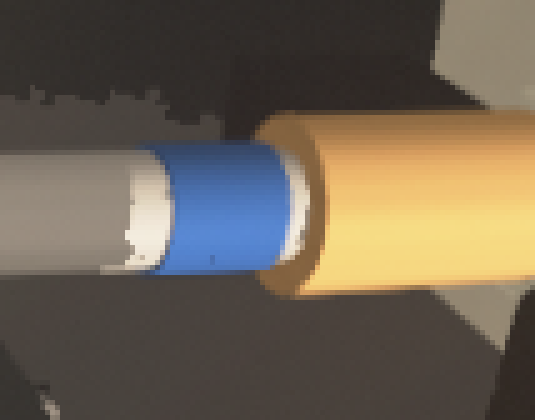

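The full blue band is out (16 mm wide), with a ~2 mm sliver of bare rod before the brass. The draw is 62.2 mm, inside the window. I settle, confirm, and hand in.

Emit:
step_arm(
  targets=[
    {"offset":[0,0,0],"yaw":0},
    {"offset":[0,0,0],"yaw":0},
    {"offset":[0,0,0],"yaw":0},
    {"offset":[0,0,0],"yaw":0},
  ],
)

```text
time: 14.98
tcp_pos: [0.5026, -0.0621, 0.076]
eef_rot: [1.952, 2.456, 0.006]
force: [10.7, 2.3, -8.5]
gripper_width: 0.133
gripper_force: 30.0
```

Run:
```python
from h import *
from station import close_job
c=np.array([np.cos(np.radians(13)),np.sin(np.radians(13)),0]); d=(np.load("p0.npy")-r.observe()["tcp_pos"])@c
print("drawn",d)
if .061<d<.064: print(close_job())
```

```text
drawn 0.062104639150071556
the job is handed in; nothing more can be done
None
```

The job is handed in at about 15 s: the locking pin hangs upright and released in the large yellow rest, and the gripper is still holding the handle with the rod drawn about 62 mm and the whole blue band just out of the sleeve.

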